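# Sort the packed goods into their dispatch trays

## Robot

A 6-joint arm with a two-finger parallel gripper is mounted at the origin on the work surface. World frame = base frame: x ahead of the robot, y to its left, z up, the work surface at z = 0. Lengths are in mm, angles in rad, forces in N, time in s.
With the tool pointing down it reaches from about 275 to 1000 mm from the base axis. Payload 8.4 kg.
Tool frame: the origin (TCP) lies on the centre line of the jaws, within the pads' length; the fingertips stand 25 mm ahead of it and the grasp point (between the pads) lies 6 mm ahead of it; z points along the fingers, x is the direction in which the jaws open and shut, and the axes are right-handed (so a half turn about z gives the same grasp; the last joint's range is limited). The gripper opens to 85 mm and grips with 20 to 120 N. Pads are 22 mm wide; open, the fingers measure 114 mm over their backs; the gripper's body (76 mm by 85 mm) begins 54 mm behind the grasp point. The pads swing forward as they close: fully open they stand 13 mm farther back than shut.
Start: joints at [-1.145, 0.353, 1.633, -0, 1.155, -0.002], TCP at [259.293, -568.679, 256.281] pointing down, gripper open.
Joint ranges: [-2.63, 2.63], [-0.92, 2.1], [0.06, 2.66], [-1.3, 4.44], [0, 2.69], [-3.02, 3.02]. Speed limits (rad/s): [2.22, 2.22, 2.79, 3.14, 3.14, 3.14].

## Interface

Orientations are given as [roll, pitch, yaw] about the fixed x, y, z axes, in that order (R = Rz(yaw) Ry(pitch) Rx(roll)).
In Python, from rig import r gives the robot as it stands. The module is installed in compiled form; this text tells all that it offers.
- The arm moves only by the tool jog_arm, never from a script. Its argument "deltas" is a list of rows, each an object with "gripper": the gripper command: -1 is fully open, 1 is shut, values between are in proportion; "translation": the shift along the world's x, y, z in units of 10 cm (1.0 is 10 cm), a list of three; "dr": the turn, a rotation vector about the world's x, y, z in units of pi/2 rad (1.0 is pi/2 rad), a list of three. In form: [{"gripper": gripper, "translation": [x, y, z], "dr": [wx, wy, wz]}, ...]. A call has 1 to 12 rows; each row shifts and turns the commanded pose from where the row before left it; what a row does not reach is not made up. A row lasts 1/12 s, in which the tool goes at most 41.7 mm and 7.16 degrees, less where a joint would pass 70% of its speed; a pose out of reach is approached as far as the arm can. A call with a number of a shift or a turn outside -1 to 1 is refused whole. A call with a gripper value outside its range is refused whole. The fingers move at their own pace and stop on an object; "squeeze" is the grip in N (left out, the last holds). Time passes only in rows, so rows that do not move let the fingers close. It gives the time, the measured TCP pose, the force and the opening at its end, in the units of the state.
- r.sense(): the state, without advancing time (a new reading comes with each control period).
- r.grab_frame(name): name is "scene" or "top"; returns the picture (420x560x3 uint8, blue, green, red); there is no depth.
- r.calibration(name): a dict with "mtx" (3x3 intrinsics, pixels), "k1" (the pictures are not rectified: a ray, as slopes to the right and down, at radius r is drawn at 1 + k1 r^2 times it, then the intrinsics apply), "world_from_camera" (4x4, takes a point from camera to world coordinates). Camera axes: x right, y down, z forward; pixel columns grow to the right and rows downward; lengths in mm; the calibration is good to about 2 mm. A picture is of the moment at which its call begins. calibration takes no time and is no camera call.
- r.sign_off(): hands the job in, once; it reports no verdict.
The state is a dict: "clock": time; "qpos": joint angles; "qvel": joint speeds; "joint_efforts": joint torques, N m; "eef_pos": TCP position; "tcp_rot": TCP orientation; "contact_force": force on the tool from outside, world axes, zero at the start; "wrist_torque": the same for the moment, N m; "opening": opening from 0.0 (shut) to 1.0 (fully open).
Only numpy, scipy, OpenCV 4.12 (cv2) and the standard library are available. Lean on these libraries where they do the work, as an engineer would, in place of code of your own. Each camera call takes 0.05 s, during which the arm holds its last target. There are 200 camera calls.

## Task

Sort the packed goods for dispatch: the two sausage packs go into the green tray, one in each bay; the jerky pack goes into the yellow tray and the chilli jar into the round metal dish. Leave each pack lying flat on the tray floor, label up, and the jar standing upright on the dish floor; set them down rather than dropping them, do not tip them over, and leave the label roll, pen cup and sanitiser bottle where they are.

Things in the scene. Friction and masses are not known exactly. Their poses are not given: they have to be found in the camera images.
- sausage_a: Sausage pack: white rigid tray 50 x 76 mm, 34 mm high, three red-brown sausages showing on top and a small round white sticker. Its origin is the centre of the underside, z up, y along the 76 mm length, x across the 50 mm width (the width to grip); the two ways round are alike. Rigid straight-sided block, about 0.12 kg, loose, lying flat on the table label up.
- sausage_b: The second sausage pack, identical to the first. Its origin is the centre of the underside, z up, y along the 76 mm length, x across the 50 mm width (the width to grip); the two ways round are alike. Rigid straight-sided block, about 0.12 kg, loose, lying flat on the table label up.
- jerky: Jerky pack: white rigid tray 50 x 76 mm, 34 mm high, nearly black pieces of dried meat showing on top and a yellow paper band across the middle. Its origin is the centre of the underside, z up, y along the 76 mm length, x across the 50 mm width (the width to grip); the two ways round are alike. Rigid straight-sided block, about 0.12 kg, loose, lying flat on the table label up.
- chilli_jar: Round jar of red-orange chilli sauce, 53 mm in diameter, 68 mm high, straight-sided, white paper label round it, red lid. Origin at the centre of its underside, z up. About 0.16 kg, loose, standing upright.
- green_tray: Green tray fixed to the table, 126 mm along its x, 203 mm along its y, walls 20 mm high and 5 mm thick, floor 5 mm thick. A wall of the same height across the middle (at y = 0) makes two bays, each 116 mm along x and 94 mm along y, centred at y = +49 and y = -49 mm. A pack fits a bay with its 76 mm length along y. Origin at the centre of the underside, z up.
- yellow_tray: Yellow tray fixed to the table with a single bay: 126 mm along its x, 104 mm along its y outside, walls 20 mm high and 5 mm thick, floor 5 mm thick; inside 116 mm along x and 94 mm along y, so a pack fits with its length along y. Origin at the centre of the underside, z up.
- steel_dish: Round metal dish with a blue floor, fixed to the table: 84 mm outside diameter, rim 16 mm high, 76 mm inside diameter, floor 4 mm thick. Origin at the centre of the underside, z up.
- label_roll: Bystander: a roll of paper labels lying flat, 84 mm in diameter, 45 mm high, loose. Origin at the centre of its underside.
- pen_cup: Bystander: dark cup of pens, 72 mm in diameter, 85 mm high (pens to 130 mm), loose. Origin at the centre of its underside.
- sanitiser: Bystander: white bottle with a blue cap, 60 mm in diameter, 140 mm high, loose. Origin at the centre of its underside.
Not all that is in view belongs to the job. What is shaped like the sausage_a but turquoise is not meant. What is shaped like the jerky but purple or turquoise is not meant.

How it is judged:
By the outcome, as a careful person would: the job done as asked, in the order asked, and still so for the second after the job is handed in, with the robot touching nothing.
It also fails if it takes over 96 s, if anything falls off the work surface, if the arm or the gripper's body presses on something with over 40 N, if the wrist force passes 120 N, or if a joint passes its speed limit or range.

## Working session

There is one attempt and no reset: what is moved stays moved. The work goes in short steps, Python scripts to look and compute and a tool call to move; the robot and the scene stay as the last step left them, time stands still between calls to the robot, and variables do not carry over. Pictures are saved under pics/ and viewed, about 12 in all and at most 16, crops included, and the job is handed in when it is done.

Besides the shell and the picture viewer there is one more tool, called after "Emit:" as name([rows], argument=value, ...), one row to a line, values as JSON. jog_arm: Moves the arm, as the interface text tells. Shifts and turns lie within -1 to 1; 1 stands for 10 cm of shift or pi/2 rad of turn. Its arguments: {"type":"object","properties":{"deltas":{"type":"array"},"squeeze":{"type":"number"}},"required":["deltas"]}

```bash
mkdir -p pics
python3 - <<'E'
from rig import r
import cv2
for n in("scene","top"):
    cv2.imwrite(f"pics/{n}0.png",cv2.resize(r.grab_frame(n),(784,588),interpolation=cv2.INTER_CUBIC)); c=r.calibration(n); print(n,c)
s=r.sense();print(s)
E
```

```text
scene {'mtx': array([[460.64765534,   0.        , 284.33656829],
       [  0.        , 460.64765534, 207.39620752],
       [  0.        ,   0.        ,   1.        ]]), 'k1': 0.019125512712035865, 'world_from_camera': array([[ 2.02393950e-02,  6.84578828e-01, -7.28657804e-01,
         1.31005204e+03],
       [ 9.99795160e-01, -1.39124783e-02,  1.46997137e-02,
         8.61607536e+00],
       [-7.43231344e-05, -7.28806059e-01, -6.84720178e-01,
         8.31527422e+02],
       [ 0.00000000e+00,  0.00000000e+00,  0.00000000e+00,
         1.00000000e+00]])}
top {'mtx': array([[392.67197268,   0.        , 279.24850132],
       [  0.        , 392.67197268, 213.48020221],
       [  0.        ,   0.        ,   1.        ]]), 'k1': -0.0008354442831333779, 'world_from_camera': array([[ 1.32621464e-02, -9.97053532e-01,  7.55537507e-02,
         3.56130459e+02],
       [-9.99906528e-01, -1.34753541e-02, -2.31282602e-03,
        -2.34965103e+00],
       [ 3.32412490e-03, -7.55160155e-02, -9.97139048e-01,
         1.26608612e+03],
       [ 0.00000000e+00,  0.00000000e+00,  0.00000000e+00,
         1.00000000e+00]])}
{'clock': 0.1, 'qpos': array([-1.14540301e+00,  3.53585819e-01,  1.63405866e+00, -3.04338742e-05,
        1.15521641e+00, -2.39447485e-03]), 'qvel': array([-2.14841178e-03, -1.03515556e-03, -2.42263491e-03,  1.12421807e-05,
       -1.08085328e-03, -1.32872814e-03]), 'joint_efforts': array([ 9.41193975e-04, -6.06360626e+01, -3.42821324e+01, -5.75951822e-05,
        4.05794606e-03,  2.43952911e-05]), 'eef_pos': array([ 259.11639401, -568.3154017 ,  255.63288426]), 'tcp_rot': array([ 3.14156786e+00,  1.26829813e-03, -1.14299624e+00]), 'contact_force': array([-0.68664282,  0.17882018, -0.12100115]), 'wrist_torque': array([ 0.05434263, -0.02808116, -0.03160217]), 'opening': 1.0029717263104936}
```

View pics/top0.png

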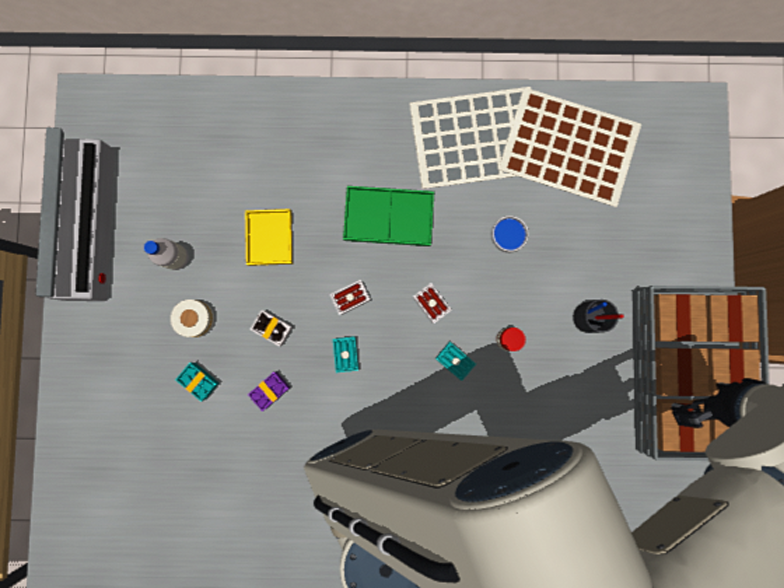

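View pics/scene0.png

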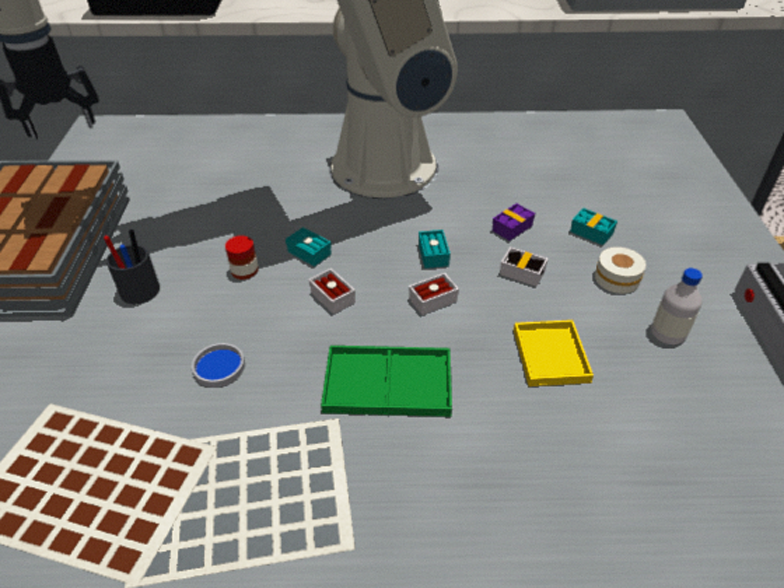

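Top view (784-px picture): sausage packs, white with red, are at (351,297) and (432,302). Their lookalikes are turquoise packs at (346,354) and (455,360). The jerky pack, white with dark meat and a yellow band, is at (272,328). Its lookalikes are turquoise (198,381) and purple (269,391). The jar's red lid is at (512,339), the green tray at (389,216), the yellow tray at (270,237) and the blue dish at (510,234). The scene view agrees. I choose the white-sided packs.

```bash
cat > h.py <<'E'
import cv2, numpy as np
from rig import r
def pt(name,uv,z):
    c=r.calibration(name); uv=np.atleast_2d(np.array(uv,float))
    n=cv2.undistortPoints(uv[:,None],c["mtx"],np.array([c["k1"],0,0,0,0.]))[:,0]
    T=c["world_from_camera"]; d=np.c_[n,np.ones(len(n))]@T[:3,:3].T
    return (T[:3,3]+d*((z-T[2,3])/d[:,2])[:,None])[:,:2]
def rect(p):
    (cx,cy),(w,h),a=cv2.minAreaRect(p.astype(np.float32))
    if w<h: w,h,a=h,w,a+90
    return np.round([cx,cy,w,h,(a+90)%180-90],1)   # a: direction of long side, deg
def mask(hsv,lo,hi): return cv2.inRange(hsv,np.array(lo),np.array(hi))
def blob(m,uv,rad=40):
    k=np.zeros_like(m); cv2.circle(k,(int(uv[0]),int(uv[1])),rad,255,-1); m=m&k
    c=max(cv2.findContours(m,cv2.RETR_EXTERNAL,cv2.CHAIN_APPROX_NONE)[0],key=cv2.contourArea)
    return c[:,0]
E
cat > m.py <<'E'
from h import *
s=560/784
S={"top":{"sa":(351,297),"sb":(432,302),"jk":(272,328),"jar":(512,339),"g":(389,216),"y":(270,237),"d":(510,234)},
"scene":{"sa":(433,293),"sb":(332,290),"jk":(523,264),"jar":(240,245),"g":(387,380),"y":(552,352),"d":(218,364)}}
for n in S:
    im=r.grab_frame(n); cv2.imwrite(f"pics/{n}_raw.png",im); hsv=cv2.cvtColor(im,cv2.COLOR_BGR2HSV)
    P={k:np.array(v)*s for k,v in S[n].items()}
    print(n,"table hsv",hsv[int(P["sa"][1])-25,int(P["sa"][0])+30])
    red=mask(hsv,(0,120,50),(12,255,255))|mask(hsv,(168,120,50),(180,255,255))
    white=mask(hsv,(0,0,195),(180,50,255))
    yel=mask(hsv,(20,120,100),(33,255,255)); dark=mask(hsv,(0,0,0),(180,255,75))
    for k in("sa","sb"):
        for nm,m in(("red",red),("all",red|white)):
            print(k,nm,rect(pt(n,blob(cv2.morphologyEx(m,cv2.MORPH_CLOSE,np.ones((3,3))),P[k],22),34)))
    m=cv2.morphologyEx(white|yel|dark,cv2.MORPH_CLOSE,np.ones((3,3)))
    print("jk",rect(pt(n,blob(m,P["jk"],24),34)),"band",rect(pt(n,blob(yel,P["jk"],22),34)))
    print("jarlid",rect(pt(n,blob(red,P["jar"],16),68)))
    g=mask(hsv,(50,120,40),(75,255,255)); print("green",rect(pt(n,blob(g,P["g"],60),20)))
    print("yellow",rect(pt(n,blob(yel,P["y"],45),20)))
    b=mask(hsv,(105,150,60),(125,255,255)); print("dish",rect(pt(n,blob(b,P["d"],25),4)))
im=cv2.imread("pics/top_raw.png")[185:265,165:385]; c2=cv2.imread("pics/scene_raw.png")[150:230,160:400]
a=cv2.resize(im,(792,288),interpolation=cv2.INTER_CUBIC);b=cv2.resize(c2,(792,264),interpolation=cv2.INTER_CUBIC)
cv2.imwrite("pics/crop1.png",np.vstack([a,b]))
E
python3 m.py
```

```text
top table hsv [ 90   7 151]
sa red [453.2  87.8  60.5  38.2 -62.5]
sa all [454.2  89.1  75.9  49.5 -62.6]
sb red [442.2 -96.6  60.9  38.6  37.4]
sb all [443.  -97.5  76.   51.2  37.7]
jk [383.  260.9  83.1  55.9  61.2] band [382.  265.1  50.1  14.9 -28.3]
jarlid [ 363.4 -270.4   55.    48.6  -89.2]
green [643.7   3.8 201.3 127.5  87. ]
yellow [590.2 278.1 129.1 105.8   1.9]
dish [ 6.088e+02 -2.775e+02  6.930e+01  6.840e+01 -1.000e-01]
scene table hsv [ 96   8 155]
sa red [455.1  88.3  61.1  36.8 -63.2]
sa all [452.7  90.1  76.3  47.3 -63.2]
sb red [444.4 -95.6  59.9  37.   36.4]
sb all [445.6 -93.   64.6  47.7  37.8]
jk [382.7 268.7  79.   51.1  61.5] band [380.8 266.1  50.2  15.6 -26.4]
jarlid [ 380.7 -266.3   89.6   50.4   13.9]
green [652.5   4.5 201.8 138.8  87. ]
yellow [598.7 279.3 141.  108.8   2.6]
dish [ 602.1 -278.2   69.1   60.8   88.7]
```

View pics/crop1.png

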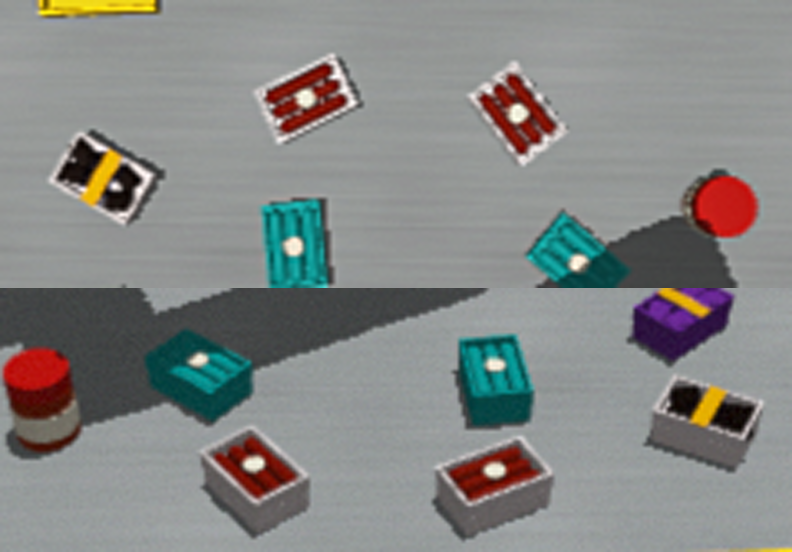

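The crop confirms it: white trays with red sausages and a sticker at (305,98) and (517,112), and white jerky with a yellow band at (103,178). The turquoise and purple packs are clearly different. Measured sizes match (76x50, 201x127, 50 mm band).

Emit:
jog_arm([
  {"gripper": -1, "translation": [0.12, 0.3, 0], "dr": [0, 0, 0.012]},
  {"gripper": -1, "translation": [0.12, 0.3, 0], "dr": [0, 0, 0.012]},
  {"gripper": -1, "translation": [0.12, 0.3, 0], "dr": [0, 0, 0.012]},
  {"gripper": -1, "translation": [0.12, 0.3, 0], "dr": [0, 0, 0.012]},
  {"gripper": -1, "translation": [0.12, 0.3, 0], "dr": [0, 0, 0.012]},
  {"gripper": -1, "translation": [0.12, 0.3, 0], "dr": [0, 0, 0.012]},
  {"gripper": -1, "translation": [0.12, 0.3, 0], "dr": [0, 0, 0.012]},
  {"gripper": -1, "translation": [0.12, 0.3, 0], "dr": [0, 0, 0.012]},
  {"gripper": -1, "translation": [0.12, 0.3, 0], "dr": [0, 0, 0.012]},
  {"gripper": -1, "translation": [0.12, 0.3, 0], "dr": [0, 0, 0.012]},
  {"gripper": -1, "translation": [0.12, 0.3, 0], "dr": [0, 0, 0.012]},
  {"gripper": -1, "translation": [0.12, 0.3, 0], "dr": [0, 0, 0.012]},
], squeeze=40)

```text
clock: 1.2
eef_pos: [403.5, -207.2, 256.4]
tcp_rot: [-3.141, -0.0, -0.916]
contact_force: [-0.1, -0.8, 1.0]
opening: 1.004
```

Emit:
jog_arm([
  {"gripper": -1, "translation": [0.067, 0.185, -0.2], "dr": [0, 0, 0]},
  {"gripper": -1, "translation": [0.067, 0.185, -0.2], "dr": [0, 0, 0]},
  {"gripper": -1, "translation": [0.067, 0.185, -0.2], "dr": [0, 0, 0]},
  {"gripper": -1, "translation": [0.067, 0.185, -0.2], "dr": [0, 0, 0]},
  {"gripper": -1, "translation": [0.067, 0.185, -0.2], "dr": [0, 0, 0]},
  {"gripper": -1, "translation": [0.067, 0.185, -0.2], "dr": [0, 0, 0]},
  {"gripper": -1, "translation": [0, 0, -0.2], "dr": [0, 0, 0]},
  {"gripper": -1, "translation": [0, 0, -0.2], "dr": [0, 0, 0]},
  {"gripper": -1, "translation": [0, 0, -0.1], "dr": [0, 0, 0]},
  {"gripper": -1, "translation": [0, 0, 0], "dr": [0, 0, 0]},
])

```text
clock: 2.03
eef_pos: [442.1, -97.3, 84.5]
tcp_rot: [3.139, 0.003, -0.917]
contact_force: [-0.3, 0.4, 0.0]
opening: 0.995
```

Run:
```python
from h import *
im=r.grab_frame("scene")
cv2.imwrite("pics/s2.png",cv2.resize(im[130:250,150:320],(680,480),interpolation=cv2.INTER_CUBIC)); s=r.sense();print(s["eef_pos"],s["tcp_rot"])
```

```text
[442.82848404 -97.62709078  85.69609194] [ 3.14014289e+00  1.70950680e-03 -9.16938230e-01]
```

View pics/s2.png

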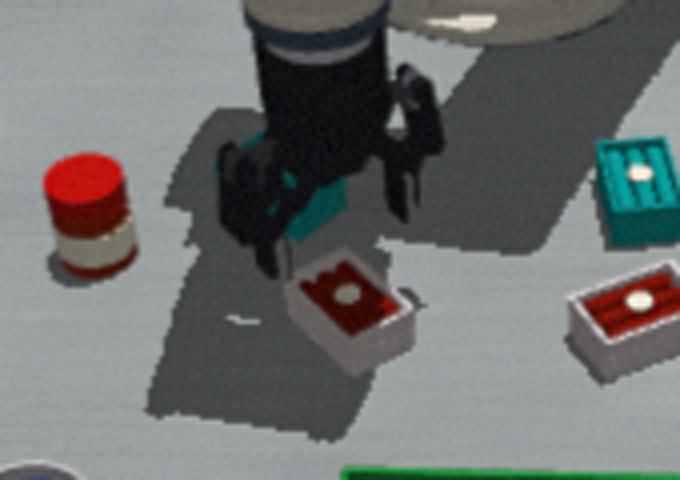

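Picture 4: the fingers straddle the pack at (350,300) across its width. I'll descend and grip.

Emit:
jog_arm([
  {"gripper": -1, "translation": [0, 0, -0.2], "dr": [0, 0, 0]},
  {"gripper": -1, "translation": [0, 0, -0.2], "dr": [0, 0, 0]},
  {"gripper": -1, "translation": [0, 0, -0.13], "dr": [0, 0, 0]},
  {"gripper": -1, "translation": [0, 0, 0], "dr": [0, 0, 0]},
  {"gripper": 1, "translation": [0, 0, 0], "dr": [0, 0, 0]},
  {"gripper": 1, "translation": [0, 0, 0], "dr": [0, 0, 0]},
  {"gripper": 1, "translation": [0, 0, 0], "dr": [0, 0, 0]},
  {"gripper": 1, "translation": [0, 0, 0], "dr": [0, 0, 0]},
  {"gripper": 1, "translation": [0, 0, 0], "dr": [0, 0, 0]},
  {"gripper": 1, "translation": [0, 0, 0], "dr": [0, 0, 0]},
  {"gripper": 1, "translation": [0, 0, 0], "dr": [0, 0, 0]},
  {"gripper": 1, "translation": [0, 0, 0], "dr": [0, 0, 0]},
])

```text
clock: 3.08
eef_pos: [444.3, -97.9, 34.7]
tcp_rot: [-3.14, -0.002, -0.917]
contact_force: [-1.3, -0.3, 8.5]
opening: 0.579
```

Emit:
jog_arm([
  {"gripper": 1, "translation": [0, 0, 0.1], "dr": [0, 0, 0]},
  {"gripper": 1, "translation": [0, 0, 0.2], "dr": [0, 0, 0]},
  {"gripper": 1, "translation": [0, 0, 0.3], "dr": [0, 0, 0]},
  {"gripper": 1, "translation": [0, 0, 0.2], "dr": [0, 0, 0]},
  {"gripper": 1, "translation": [0.248, 0.066, 0], "dr": [0, 0, 0.069]},
  {"gripper": 1, "translation": [0.248, 0.066, 0], "dr": [0, 0, 0.069]},
  {"gripper": 1, "translation": [0.248, 0.066, 0], "dr": [0, 0, 0.069]},
  {"gripper": 1, "translation": [0.248, 0.066, 0], "dr": [0, 0, 0.069]},
  {"gripper": 1, "translation": [0.248, 0.066, 0], "dr": [0, 0, 0.069]},
  {"gripper": 1, "translation": [0.248, 0.066, 0], "dr": [0, 0, 0.069]},
  {"gripper": 1, "translation": [0.248, 0.066, 0], "dr": [0, 0, 0.069]},
  {"gripper": 1, "translation": [0.248, 0.066, 0], "dr": [0, 0, 0.069]},
])

```text
clock: 4.08
eef_pos: [643.1, -44.5, 114.7]
tcp_rot: [3.142, -0.001, -0.044]
contact_force: [-0.5, -0.1, -0.9]
opening: 0.578
```

Emit:
jog_arm([
  {"gripper": 1, "translation": [0, 0, 0], "dr": [0, 0, 0]},
  {"gripper": 1, "translation": [0, 0, 0], "dr": [0, 0, 0]},
  {"gripper": 1, "translation": [0, 0, 0], "dr": [0, 0, 0]},
])

```text
clock: 4.33
eef_pos: [641.0, -44.9, 113.7]
tcp_rot: [3.142, 0.001, -0.051]
contact_force: [-1.1, -0.0, -1.3]
opening: 0.575
```

Run:
```python
from h import *
im=r.grab_frame("scene")
cv2.imwrite("pics/s3.png",cv2.resize(im[170:310,210:370],(640,560),interpolation=cv2.INTER_CUBIC)); s=r.sense();print(s["eef_pos"],s["tcp_rot"],s["opening"],s["contact_force"])
```

```text
[640.70684999 -45.02808637 113.64964803] [ 3.14151708e+00  1.02200309e-03 -5.11656463e-02] 0.5715528453170635 [-0.40136764 -0.94383904 -2.11474205]
```

View pics/s3.png

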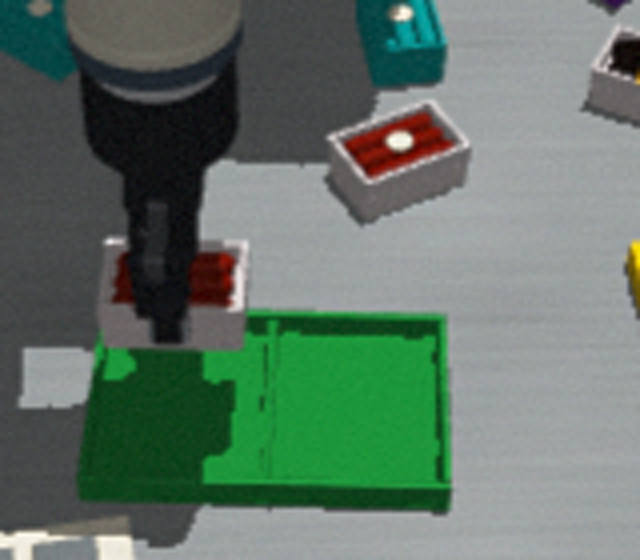

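Picture 5: the pack is held level above the -y bay, with the front face bottom edge at about (103..245, 347). I'll check its y-centre by casting those corners.

Run:
```python
from h import *
print(pt("scene",[(210+103/4,170+347/4),(210+245/4,170+348/4)],80),pt("scene",[(210+103/4,170+243/4),(210+248/4,170+243/4)],114))
im=r.grab_frame("top");hsv=cv2.cvtColor(im,cv2.COLOR_BGR2HSV)
g=mask(hsv,(50,120,40),(75,255,255));s=560/784
# green tray walls seen in first raw pictures
for n,uv,rad in(("top",(389*s,216*s),60),("scene",(387*s,380*s),70)):
    im=cv2.imread(f"pics/{n}_raw.png");g=mask(cv2.cvtColor(im,cv2.COLOR_BGR2HSV),(50,120,40),(75,255,255))
    b=blob(g,uv,rad);q=cv2.boxPoints(cv2.minAreaRect(b.astype(np.float32)));print(n,pt(n,q,20).round(1).tolist())
```

```text
[[662.25916643 -82.22341829]
 [664.52758842  -6.34651684]] [[617.93557618 -82.29212053]
 [619.53814978  -4.08998631]]
top [[585.3, 107.5], [712.6, 101.8], [702.1, -100.5], [574.8, -93.3]]
scene [[715.9, -98.2], [576.0, -104.4], [589.0, 114.6], [727.0, 100.2]]
```

Emit:
jog_arm([
  {"gripper": 1, "translation": [0.02, 0, -0.2], "dr": [0, 0, 0]},
  {"gripper": 1, "translation": [0, 0, -0.2], "dr": [0, 0, 0]},
  {"gripper": 1, "translation": [0, 0, -0.15], "dr": [0, 0, 0]},
  {"gripper": 1, "translation": [0, 0, -0.1], "dr": [0, 0, 0]},
  {"gripper": 1, "translation": [0, 0, -0.05], "dr": [0, 0, 0]},
  {"gripper": 1, "translation": [0, 0, -0.03], "dr": [0, 0, 0]},
  {"gripper": 1, "translation": [0, 0, 0], "dr": [0, 0, 0]},
  {"gripper": 1, "translation": [0, 0, 0], "dr": [0, 0, 0]},
])

```text
clock: 5.1
eef_pos: [644.3, -45.0, 41.0]
tcp_rot: [3.142, -0.001, -0.05]
contact_force: [0.3, 0.4, -1.3]
opening: 0.572
```

Emit:
jog_arm([
  {"gripper": 1, "translation": [0, 0, -0.01], "dr": [0, 0, 0]},
  {"gripper": 1, "translation": [0, 0, -0.005], "dr": [0, 0, 0]},
  {"gripper": 1, "translation": [0, 0, 0], "dr": [0, 0, 0]},
])

```text
clock: 5.35
eef_pos: [644.5, -45.0, 39.8]
tcp_rot: [3.142, -0.001, -0.05]
contact_force: [-1.7, -0.8, 4.9]
opening: 0.576
```

Floor contact felt (about 5 N). Release to part-open, rise, then go on to the second pack.

Emit:
jog_arm([
  {"gripper": -0.6, "translation": [0, 0, 0], "dr": [0, 0, 0]},
  {"gripper": -0.6, "translation": [0, 0, 0], "dr": [0, 0, 0]},
  {"gripper": -0.6, "translation": [0, 0, 0], "dr": [0, 0, 0]},
  {"gripper": -0.6, "translation": [0, 0, 0], "dr": [0, 0, 0]},
  {"gripper": -0.6, "translation": [0, 0, 0.1], "dr": [0, 0, 0]},
  {"gripper": -0.6, "translation": [0, 0, 0.2], "dr": [0, 0, 0]},
  {"gripper": -0.6, "translation": [0, 0, 0.3], "dr": [0, 0, 0]},
  {"gripper": -0.6, "translation": [0, 0, 0.3], "dr": [0, 0, 0]},
])

```text
clock: 6.02
eef_pos: [643.2, -44.8, 129.6]
tcp_rot: [-3.142, 0.002, -0.05]
contact_force: [0.3, -0.1, -0.1]
opening: 0.8
```

Emit:
jog_arm([
  {"gripper": -1, "translation": [-0.238, 0.167, 0], "dr": [0, 0, 0.042]},
  {"gripper": -1, "translation": [-0.238, 0.167, 0], "dr": [0, 0, 0.042]},
  {"gripper": -1, "translation": [-0.238, 0.167, 0], "dr": [0, 0, 0.042]},
  {"gripper": -1, "translation": [-0.238, 0.167, 0], "dr": [0, 0, 0.042]},
  {"gripper": -1, "translation": [-0.238, 0.167, 0], "dr": [0, 0, 0.042]},
  {"gripper": -1, "translation": [-0.238, 0.167, 0], "dr": [0, 0, 0.042]},
  {"gripper": -1, "translation": [-0.238, 0.167, 0], "dr": [0, 0, 0.042]},
  {"gripper": -1, "translation": [-0.238, 0.167, 0], "dr": [0, 0, 0.042]},
  {"gripper": -1, "translation": [0, 0, 0], "dr": [0, 0, 0]},
  {"gripper": -1, "translation": [0, 0, 0], "dr": [0, 0, 0]},
  {"gripper": -1, "translation": [0, 0, 0], "dr": [0, 0, 0]},
])

```text
clock: 6.93
eef_pos: [454.5, 88.9, 129.5]
tcp_rot: [3.141, -0.002, 0.478]
contact_force: [-0.3, 0.0, -0.4]
opening: 1.0
```

Run:
```python
from h import *
im=r.grab_frame("scene")
cv2.imwrite("pics/s4.png",cv2.resize(im[150:310,210:370],(600,600),interpolation=cv2.INTER_CUBIC)); s=r.sense();print(s["eef_pos"],s["tcp_rot"],s["opening"],s["contact_force"])
```

```text
[454.74108234  88.63765572 129.40984152] [ 3.14095459e+00 -1.67160776e-03  4.77331721e-01] 0.9977395210176985 [-1.39114887  0.31608783 -0.16424489]
```

View pics/s4.png

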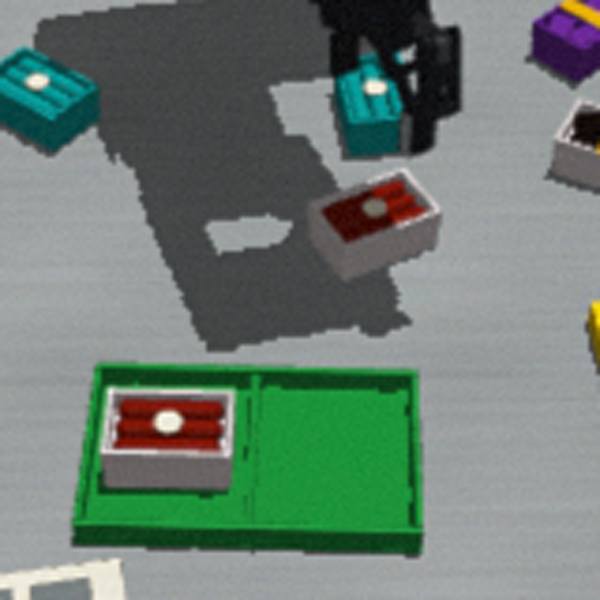

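Picture 6: the first pack lies flat and level in the left bay at (168,440). The gripper is above the second pack (375,225). I'll descend and grip that one.

Emit:
jog_arm([
  {"gripper": -1, "translation": [0, 0, -0.3], "dr": [0, 0, 0]},
  {"gripper": -1, "translation": [0, 0, -0.3], "dr": [0, 0, 0]},
  {"gripper": -1, "translation": [0, 0, -0.2], "dr": [0, 0, 0]},
  {"gripper": -1, "translation": [0, 0, -0.16], "dr": [0, 0, 0]},
  {"gripper": -1, "translation": [0, 0, 0], "dr": [0, 0, 0]},
  {"gripper": 1, "translation": [0, 0, 0], "dr": [0, 0, 0]},
  {"gripper": 1, "translation": [0, 0, 0], "dr": [0, 0, 0]},
  {"gripper": 1, "translation": [0, 0, 0], "dr": [0, 0, 0]},
  {"gripper": 1, "translation": [0, 0, 0], "dr": [0, 0, 0]},
  {"gripper": 1, "translation": [0, 0, 0], "dr": [0, 0, 0]},
  {"gripper": 1, "translation": [0, 0, 0], "dr": [0, 0, 0]},
  {"gripper": 1, "translation": [0, 0, 0], "dr": [0, 0, 0]},
])

```text
clock: 7.98
eef_pos: [454.6, 88.8, 34.0]
tcp_rot: [3.141, -0.002, 0.478]
contact_force: [-0.6, -1.4, 6.4]
opening: 0.574
```

Emit:
jog_arm([
  {"gripper": 1, "translation": [0, 0, 0.1], "dr": [0, 0, 0]},
  {"gripper": 1, "translation": [0, 0, 0.2], "dr": [0, 0, 0]},
  {"gripper": 1, "translation": [0, 0, 0.3], "dr": [0, 0, 0]},
  {"gripper": 1, "translation": [0, 0, 0.2], "dr": [0, 0, 0]},
  {"gripper": 1, "translation": [0.241, -0.045, 0], "dr": [0, 0, -0.042]},
  {"gripper": 1, "translation": [0.241, -0.045, 0], "dr": [0, 0, -0.042]},
  {"gripper": 1, "translation": [0.241, -0.045, 0], "dr": [0, 0, -0.042]},
  {"gripper": 1, "translation": [0.241, -0.045, 0], "dr": [0, 0, -0.042]},
  {"gripper": 1, "translation": [0.241, -0.045, 0], "dr": [0, 0, -0.042]},
  {"gripper": 1, "translation": [0.241, -0.045, 0], "dr": [0, 0, -0.042]},
  {"gripper": 1, "translation": [0.241, -0.045, 0], "dr": [0, 0, -0.042]},
  {"gripper": 1, "translation": [0.241, -0.045, 0], "dr": [0, 0, -0.042]},
])

```text
clock: 8.98
eef_pos: [647.3, 52.5, 114.0]
tcp_rot: [-3.141, -0.0, -0.053]
contact_force: [-0.4, -0.0, -1.5]
opening: 0.58
```

Emit:
jog_arm([
  {"gripper": 1, "translation": [0, 0, 0], "dr": [0, 0, 0]},
  {"gripper": 1, "translation": [0, 0, 0], "dr": [0, 0, 0]},
  {"gripper": 1, "translation": [0, 0, 0], "dr": [0, 0, 0]},
])

```text
clock: 9.23
eef_pos: [645.3, 52.8, 113.1]
tcp_rot: [3.142, 0.001, -0.049]
contact_force: [-0.0, -0.6, -1.3]
opening: 0.573
```

Run:
```python
from h import *
im=r.grab_frame("scene")
cv2.imwrite("pics/s5.png",cv2.resize(im[180:310,210:370],(640,520),interpolation=cv2.INTER_CUBIC)); s=r.sense();print(s["eef_pos"],s["tcp_rot"],s["opening"],s["contact_force"])
```

```text
[645.03332362  52.86999872 113.01292729] [ 3.14153210e+00  1.21704749e-03 -4.87388122e-02] 0.5773160135261676 [-1.00821732 -0.53079246 -1.5918278 ]
```

View pics/s5.png

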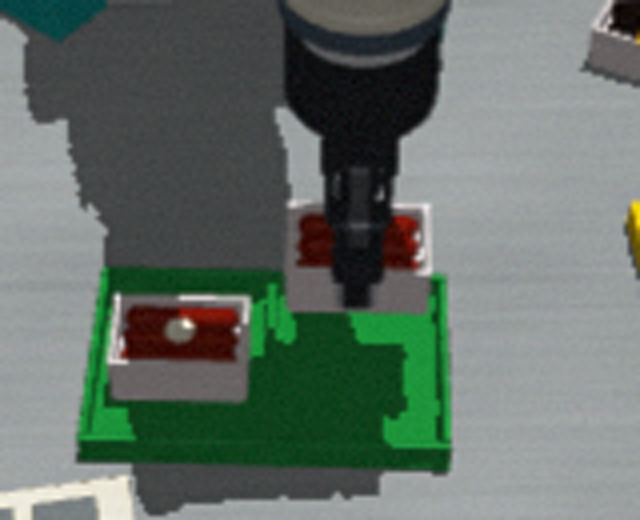

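Picture 7: the second pack is level and centred on the fingers at (358,255), above the right bay. Lowering it.

Emit:
jog_arm([
  {"gripper": 1, "translation": [0, 0, -0.2], "dr": [0, 0, 0]},
  {"gripper": 1, "translation": [0, 0, -0.2], "dr": [0, 0, 0]},
  {"gripper": 1, "translation": [0, 0, -0.15], "dr": [0, 0, 0]},
  {"gripper": 1, "translation": [0, 0, -0.1], "dr": [0, 0, 0]},
  {"gripper": 1, "translation": [0, 0, -0.05], "dr": [0, 0, 0]},
  {"gripper": 1, "translation": [0, 0, -0.03], "dr": [0, 0, 0]},
  {"gripper": 1, "translation": [0, 0, -0.01], "dr": [0, 0, 0]},
  {"gripper": 1, "translation": [0, 0, 0], "dr": [0, 0, 0]},
  {"gripper": 1, "translation": [0, 0, 0], "dr": [0, 0, 0]},
])

```text
clock: 10.03
eef_pos: [646.9, 52.8, 39.6]
tcp_rot: [-3.141, -0.002, -0.05]
contact_force: [0.1, 0.3, -1.4]
opening: 0.579
```

Emit:
jog_arm([
  {"gripper": 1, "translation": [0, 0, -0.008], "dr": [0, 0, 0]},
  {"gripper": 1, "translation": [0, 0, 0], "dr": [0, 0, 0]},
  {"gripper": 1, "translation": [0, 0, 0], "dr": [0, 0, 0]},
])

```text
clock: 10.28
eef_pos: [647.1, 52.8, 39.1]
tcp_rot: [-3.141, -0.002, -0.05]
contact_force: [-1.7, -0.2, 5.6]
opening: 0.573
```

Emit:
jog_arm([
  {"gripper": -0.6, "translation": [0, 0, 0], "dr": [0, 0, 0]},
  {"gripper": -0.6, "translation": [0, 0, 0], "dr": [0, 0, 0]},
  {"gripper": -0.6, "translation": [0, 0, 0], "dr": [0, 0, 0]},
  {"gripper": -0.6, "translation": [0, 0, 0], "dr": [0, 0, 0]},
  {"gripper": -0.6, "translation": [0, 0, 0.1], "dr": [0, 0, 0]},
  {"gripper": -0.6, "translation": [0, 0, 0.2], "dr": [0, 0, 0]},
  {"gripper": -0.6, "translation": [0, 0, 0.3], "dr": [0, 0, 0]},
  {"gripper": -0.6, "translation": [0, 0, 0.3], "dr": [0, 0, 0]},
])

```text
clock: 10.95
eef_pos: [645.6, 52.6, 128.8]
tcp_rot: [3.141, 0.002, -0.05]
contact_force: [0.5, 0.8, 0.9]
opening: 0.796
```

Emit:
jog_arm([
  {"gripper": -1, "translation": [-0.266, 0.213, 0], "dr": [0, 0, -0.028]},
  {"gripper": -1, "translation": [-0.266, 0.213, 0], "dr": [0, 0, -0.028]},
  {"gripper": -1, "translation": [-0.266, 0.213, 0], "dr": [0, 0, -0.028]},
  {"gripper": -1, "translation": [-0.266, 0.213, 0], "dr": [0, 0, -0.028]},
  {"gripper": -1, "translation": [-0.266, 0.213, 0], "dr": [0, 0, -0.028]},
  {"gripper": -1, "translation": [-0.266, 0.213, 0], "dr": [0, 0, -0.028]},
  {"gripper": -1, "translation": [-0.266, 0.213, 0], "dr": [0, 0, -0.028]},
  {"gripper": -1, "translation": [-0.266, 0.213, 0], "dr": [0, 0, -0.028]},
  {"gripper": -1, "translation": [-0.266, 0.213, 0], "dr": [0, 0, -0.028]},
  {"gripper": -1, "translation": [-0.266, 0.213, 0], "dr": [0, 0, -0.028]},
  {"gripper": -1, "translation": [0, 0, 0], "dr": [0, 0, 0]},
  {"gripper": -1, "translation": [0, 0, 0], "dr": [0, 0, 0]},
])

```text
clock: 11.95
eef_pos: [379.4, 266.7, 128.7]
tcp_rot: [-3.141, -0.0, -0.486]
contact_force: [-0.1, -0.3, 0.2]
opening: 0.998
```

Run:
```python
from h import *
im=r.grab_frame("scene")
cv2.imwrite("pics/s6.png",cv2.resize(im[130:310,220:460],(800,600),interpolation=cv2.INTER_CUBIC)); s=r.sense();print(s["eef_pos"],s["tcp_rot"],s["opening"],s["contact_force"])
```

```text
[380.41986275 266.26209494 128.65759177] [-3.14061817e+00 -7.61025321e-04 -4.86960886e-01] 0.999471284645387 [ 1.22997732  0.02341378 -0.78112496]
```

View pics/s6.png

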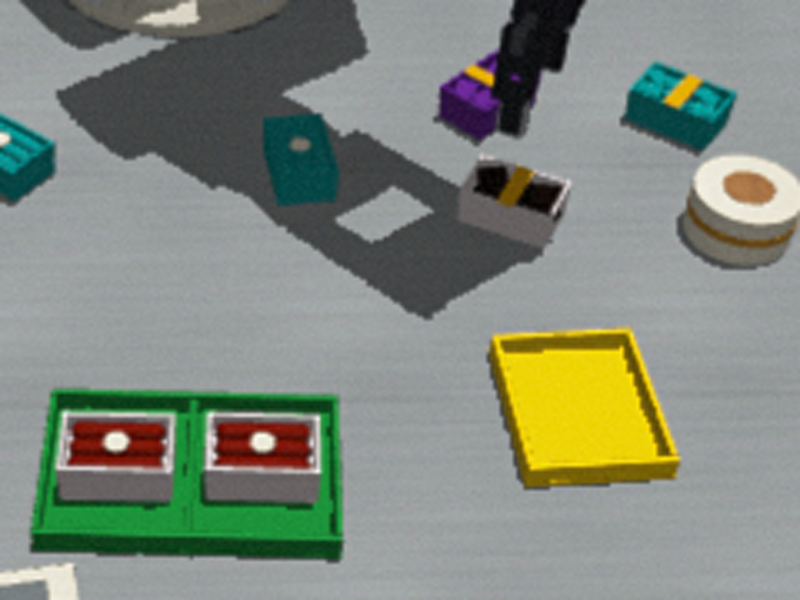

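Picture 8: both sausage packs lie flat in their bays, at (115,455) and (262,455). The gripper is over the jerky (515,200).

Emit:
jog_arm([
  {"gripper": -1, "translation": [0.01, 0, -0.3], "dr": [0, 0, 0]},
  {"gripper": -1, "translation": [0, 0, -0.3], "dr": [0, 0, 0]},
  {"gripper": -1, "translation": [0, 0, -0.2], "dr": [0, 0, 0]},
  {"gripper": -1, "translation": [0, 0, -0.15], "dr": [0, 0, 0]},
  {"gripper": -1, "translation": [0, 0, 0], "dr": [0, 0, 0]},
  {"gripper": 1, "translation": [0, 0, 0], "dr": [0, 0, 0]},
  {"gripper": 1, "translation": [0, 0, 0], "dr": [0, 0, 0]},
  {"gripper": 1, "translation": [0, 0, 0], "dr": [0, 0, 0]},
  {"gripper": 1, "translation": [0, 0, 0], "dr": [0, 0, 0]},
  {"gripper": 1, "translation": [0, 0, 0], "dr": [0, 0, 0]},
  {"gripper": 1, "translation": [0, 0, 0], "dr": [0, 0, 0]},
  {"gripper": 1, "translation": [0, 0, 0], "dr": [0, 0, 0]},
])

```text
clock: 13.0
eef_pos: [382.4, 266.1, 34.3]
tcp_rot: [-3.139, -0.001, -0.489]
contact_force: [1.4, -3.4, 7.3]
opening: 0.578
```

Emit:
jog_arm([
  {"gripper": 1, "translation": [0, 0, 0.1], "dr": [0, 0, 0]},
  {"gripper": 1, "translation": [0, 0, 0.2], "dr": [0, 0, 0]},
  {"gripper": 1, "translation": [0, 0, 0.3], "dr": [0, 0, 0]},
  {"gripper": 1, "translation": [0, 0, 0.2], "dr": [0, 0, 0]},
  {"gripper": 1, "translation": [0.262, 0.016, 0], "dr": [0, 0, 0.042]},
  {"gripper": 1, "translation": [0.262, 0.016, 0], "dr": [0, 0, 0.042]},
  {"gripper": 1, "translation": [0.262, 0.016, 0], "dr": [0, 0, 0.042]},
  {"gripper": 1, "translation": [0.262, 0.016, 0], "dr": [0, 0, 0.042]},
  {"gripper": 1, "translation": [0.262, 0.016, 0], "dr": [0, 0, 0.042]},
  {"gripper": 1, "translation": [0.262, 0.016, 0], "dr": [0, 0, 0.042]},
  {"gripper": 1, "translation": [0.262, 0.016, 0], "dr": [0, 0, 0.042]},
  {"gripper": 1, "translation": [0.262, 0.016, 0], "dr": [0, 0, 0.042]},
])

```text
clock: 14.0
eef_pos: [592.0, 278.5, 114.2]
tcp_rot: [-3.141, -0.0, 0.042]
contact_force: [0.8, -0.0, -0.9]
opening: 0.576
```

Emit:
jog_arm([
  {"gripper": 1, "translation": [0, 0, 0], "dr": [0, 0, 0]},
  {"gripper": 1, "translation": [0, 0, 0], "dr": [0, 0, 0]},
  {"gripper": 1, "translation": [0, 0, 0], "dr": [0, 0, 0]},
])

```text
clock: 14.25
eef_pos: [589.9, 278.3, 113.3]
tcp_rot: [3.141, 0.001, 0.037]
contact_force: [-0.5, 0.1, -1.1]
opening: 0.579
```

Run:
```python
from h import *
im=r.grab_frame("scene")
cv2.imwrite("pics/s7.png",cv2.resize(im[160:290,320:480],(640,520),interpolation=cv2.INTER_CUBIC)); s=r.sense();print(s["eef_pos"],s["tcp_rot"],s["opening"],s["contact_force"])
```

```text
[589.60407394 278.30530938 113.20011878] [3.14125269e+00 1.23139491e-03 3.75625550e-02] 0.5803951986637939 [ 0.48168848 -0.21806742 -1.71607251]
```

View pics/s7.png

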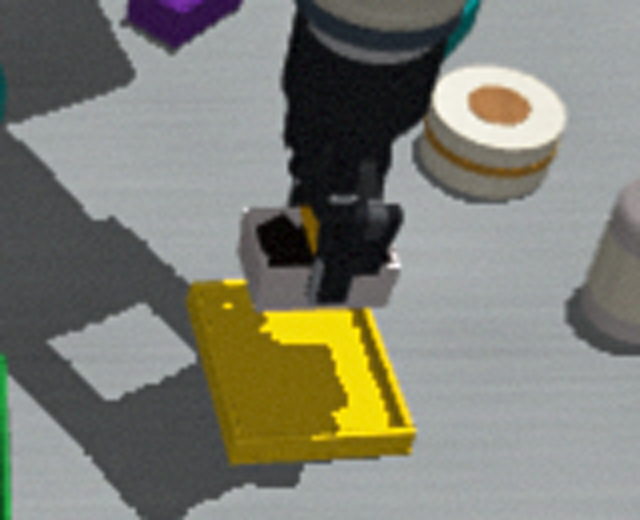

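Run:
```python
from h import *
p=pt("scene",[(320+257/4,160+311/4),(320+391/4,160+306/4)],80);print(p,p.mean(0))
```

```text
[[613.40452678 244.95754408]
 [611.06430344 320.1452589 ]] [612.23441511 282.55140149]
```

Emit:
jog_arm([
  {"gripper": 1, "translation": [0, 0.005, -0.15], "dr": [0, 0, 0]},
  {"gripper": 1, "translation": [0, 0, -0.15], "dr": [0, 0, 0]},
  {"gripper": 1, "translation": [0, 0, 0], "dr": [0, 0, 0]},
])

```text
clock: 14.55
eef_pos: [588.1, 278.3, 80.8]
tcp_rot: [3.14, 0.004, 0.038]
contact_force: [-1.1, -0.0, -1.5]
opening: 0.575
```

Emit:
jog_arm([
  {"gripper": 1, "translation": [0.01, -0.015, -0.15], "dr": [0, 0, 0]},
  {"gripper": 1, "translation": [0, 0, -0.15], "dr": [0, 0, 0]},
  {"gripper": 1, "translation": [0, 0, -0.08], "dr": [0, 0, 0]},
  {"gripper": 1, "translation": [0, 0, -0.05], "dr": [0, 0, 0]},
  {"gripper": 1, "translation": [0, 0, -0.01], "dr": [0, 0, 0]},
  {"gripper": 1, "translation": [0, 0, 0], "dr": [0, 0, 0]},
  {"gripper": 1, "translation": [0, 0, 0], "dr": [0, 0, 0]},
])

```text
clock: 15.13
eef_pos: [592.0, 277.7, 39.6]
tcp_rot: [-3.141, -0.001, 0.038]
contact_force: [0.0, -0.5, -0.7]
opening: 0.579
```

Emit:
jog_arm([
  {"gripper": 1, "translation": [0, 0, -0.008], "dr": [0, 0, 0]},
  {"gripper": 1, "translation": [0, 0, 0], "dr": [0, 0, 0]},
  {"gripper": 1, "translation": [0, 0, 0], "dr": [0, 0, 0]},
])

```text
clock: 15.38
eef_pos: [592.2, 277.8, 39.3]
tcp_rot: [-3.141, -0.001, 0.038]
contact_force: [-1.8, 0.0, 5.3]
opening: 0.578
```

Emit:
jog_arm([
  {"gripper": -0.6, "translation": [0, 0, 0], "dr": [0, 0, 0]},
  {"gripper": -0.6, "translation": [0, 0, 0], "dr": [0, 0, 0]},
  {"gripper": -0.6, "translation": [0, 0, 0], "dr": [0, 0, 0]},
  {"gripper": -0.6, "translation": [0, 0, 0], "dr": [0, 0, 0]},
  {"gripper": -0.6, "translation": [0, 0, 0.1], "dr": [0, 0, 0]},
  {"gripper": -0.6, "translation": [0, 0, 0.2], "dr": [0, 0, 0]},
  {"gripper": -0.6, "translation": [0, 0, 0.3], "dr": [0, 0, 0]},
  {"gripper": -0.6, "translation": [0, 0, 0.3], "dr": [0, 0, 0]},
  {"gripper": -0.6, "translation": [0, 0, 0.3], "dr": [0, 0, 0]},
])

```text
clock: 16.13
eef_pos: [591.7, 277.4, 159.9]
tcp_rot: [3.141, 0.0, 0.038]
contact_force: [0.9, 0.1, 0.7]
opening: 0.798
```

Emit:
jog_arm([
  {"gripper": -1, "translation": [-0.114, -0.275, 0], "dr": [0, 0, 0]},
  {"gripper": -1, "translation": [-0.114, -0.275, 0], "dr": [0, 0, 0]},
  {"gripper": -1, "translation": [-0.114, -0.275, 0], "dr": [0, 0, 0]},
  {"gripper": -1, "translation": [-0.114, -0.275, 0], "dr": [0, 0, 0]},
  {"gripper": -1, "translation": [-0.114, -0.275, 0], "dr": [0, 0, 0]},
  {"gripper": -1, "translation": [-0.114, -0.275, 0], "dr": [0, 0, 0]},
  {"gripper": -1, "translation": [-0.114, -0.275, 0], "dr": [0, 0, 0]},
  {"gripper": -1, "translation": [-0.114, -0.275, 0], "dr": [0, 0, 0]},
  {"gripper": -1, "translation": [-0.114, -0.275, 0], "dr": [0, 0, 0]},
  {"gripper": -1, "translation": [-0.114, -0.275, 0], "dr": [0, 0, 0]},
])

```text
clock: 16.97
eef_pos: [477.3, 1.4, 158.9]
tcp_rot: [3.142, -0.001, 0.038]
contact_force: [0.6, -0.1, -0.9]
opening: 1.002
```

Emit:
jog_arm([
  {"gripper": -1, "translation": [-0.114, -0.275, 0], "dr": [0, 0, 0]},
  {"gripper": -1, "translation": [-0.114, -0.275, 0], "dr": [0, 0, 0]},
  {"gripper": -1, "translation": [-0.114, -0.275, 0], "dr": [0, 0, 0]},
  {"gripper": -1, "translation": [-0.114, -0.275, 0], "dr": [0, 0, 0]},
  {"gripper": -1, "translation": [-0.114, -0.275, 0], "dr": [0, 0, 0]},
  {"gripper": -1, "translation": [-0.114, -0.275, 0], "dr": [0, 0, 0]},
  {"gripper": -1, "translation": [-0.114, -0.275, 0], "dr": [0, 0, 0]},
  {"gripper": -1, "translation": [-0.114, -0.275, 0], "dr": [0, 0, 0]},
  {"gripper": -1, "translation": [-0.114, -0.275, 0], "dr": [0, 0, 0]},
  {"gripper": -1, "translation": [-0.114, -0.275, 0], "dr": [0, 0, 0]},
  {"gripper": -1, "translation": [0, 0, 0], "dr": [0, 0, 0]},
  {"gripper": -1, "translation": [0, 0, 0], "dr": [0, 0, 0]},
])

```text
clock: 17.97
eef_pos: [363.5, -273.7, 158.8]
tcp_rot: [3.141, -0.001, 0.035]
contact_force: [-0.3, 0.4, -0.7]
opening: 1.002
```

Run:
```python
from h import *
im=r.grab_frame("scene")
cv2.imwrite("pics/s8.png",cv2.resize(im[120:300,80:470],(800,369),interpolation=cv2.INTER_CUBIC)); s=r.sense();print(s["eef_pos"],s["tcp_rot"],s["opening"],s["contact_force"])
# lid rim of the jar from the first scene picture
im=cv2.imread("pics/scene_raw.png");hsv=cv2.cvtColor(im,cv2.COLOR_BGR2HSV)
m=mask(hsv,(0,120,150),(12,255,255))|mask(hsv,(168,120,150),(180,255,255))
b=blob(m,(171,173),22);print(rect(pt("scene",b,68)))
```

```text
[ 363.69849798 -272.72676996  158.59111656] [-3.14158875e+00 -3.46779543e-04  3.63958255e-02] 0.9970758695515479 [0.38177604 0.46068215 0.75316195]
[ 365.5 -271.3   49.8   45.5   88.9]
```

View pics/s8.png

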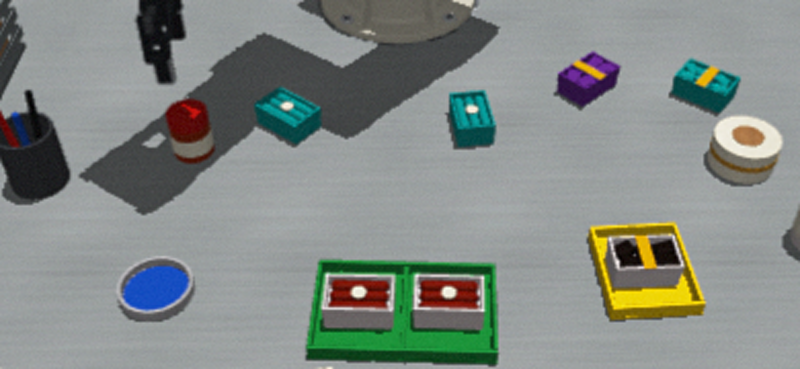

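Picture 10: all three packs are flat in their bays, with the jerky at (645,260) in the yellow tray. The dish is at (155,288) and the jar at (190,130), under the gripper. The scene view puts the lid at (365,-271), matching the top view. I'll descend and grip at mid-upper height.

Emit:
jog_arm([
  {"gripper": -1, "translation": [0.01, 0.015, -0.3], "dr": [0, 0, 0]},
  {"gripper": -1, "translation": [0, 0, -0.25], "dr": [0, 0, 0]},
  {"gripper": -1, "translation": [0, 0, -0.2], "dr": [0, 0, 0]},
  {"gripper": -1, "translation": [0, 0, -0.2], "dr": [0, 0, 0]},
  {"gripper": -1, "translation": [0, 0, -0.13], "dr": [0, 0, 0]},
  {"gripper": 1, "translation": [0, 0, 0], "dr": [0, 0, 0]},
  {"gripper": 1, "translation": [0, 0, 0], "dr": [0, 0, 0]},
  {"gripper": 1, "translation": [0, 0, 0], "dr": [0, 0, 0]},
  {"gripper": 1, "translation": [0, 0, 0], "dr": [0, 0, 0]},
  {"gripper": 1, "translation": [0, 0, 0], "dr": [0, 0, 0]},
  {"gripper": 1, "translation": [0, 0, 0], "dr": [0, 0, 0]},
  {"gripper": 1, "translation": [0, 0, 0], "dr": [0, 0, 0]},
])

```text
clock: 19.02
eef_pos: [365.5, -271.2, 51.0]
tcp_rot: [3.141, -0.001, 0.038]
contact_force: [-0.7, 2.2, 7.2]
opening: 0.605
```

Emit:
jog_arm([
  {"gripper": 1, "translation": [0, 0, 0.1], "dr": [0, 0, 0]},
  {"gripper": 1, "translation": [0, 0, 0.3], "dr": [0, 0, 0]},
  {"gripper": 1, "translation": [0, 0, 0.2], "dr": [0, 0, 0]},
  {"gripper": 1, "translation": [0.27, -0.006, 0], "dr": [0, 0, 0]},
  {"gripper": 1, "translation": [0.27, -0.006, 0], "dr": [0, 0, 0]},
  {"gripper": 1, "translation": [0.27, -0.006, 0], "dr": [0, 0, 0]},
  {"gripper": 1, "translation": [0.27, -0.006, 0], "dr": [0, 0, 0]},
  {"gripper": 1, "translation": [0.27, -0.006, 0], "dr": [0, 0, 0]},
  {"gripper": 1, "translation": [0.27, -0.006, 0], "dr": [0, 0, 0]},
  {"gripper": 1, "translation": [0.27, -0.006, 0], "dr": [0, 0, 0]},
  {"gripper": 1, "translation": [0.27, -0.006, 0], "dr": [0, 0, 0]},
  {"gripper": 1, "translation": [0.27, -0.006, 0], "dr": [0, 0, 0]},
])

```text
clock: 20.02
eef_pos: [608.9, -276.3, 110.8]
tcp_rot: [-3.142, 0.0, 0.038]
contact_force: [-0.6, -1.2, -2.5]
opening: 0.602
```

Emit:
jog_arm([
  {"gripper": 1, "translation": [0, 0, -0.1], "dr": [0, 0, 0]},
  {"gripper": 1, "translation": [0, 0, -0.1], "dr": [0, 0, 0]},
  {"gripper": 1, "translation": [0, 0, 0], "dr": [0, 0, 0]},
  {"gripper": 1, "translation": [0, 0, 0], "dr": [0, 0, 0]},
])

```text
clock: 20.35
eef_pos: [605.9, -275.9, 89.2]
tcp_rot: [-3.14, 0.003, 0.038]
contact_force: [-0.9, -0.5, -2.2]
opening: 0.602
```

Run:
```python
from h import *
im=r.grab_frame("scene")
cv2.imwrite("pics/s9.png",cv2.resize(im[170:300,100:230],(600,600),interpolation=cv2.INTER_CUBIC)); s=r.sense();print(s["eef_pos"],s["tcp_rot"],s["opening"],s["contact_force"])
# dish outer rim from first pictures (not-table pixels around)
for n,uv in(("top",(364,167)),("scene",(156,260))):
    im=cv2.imread(f"pics/{n}_raw.png");d=cv2.absdiff(im,cv2.medianBlur(im,5));hsv=cv2.cvtColor(im,cv2.COLOR_BGR2HSV)
    bl=mask(hsv,(105,150,60),(125,255,255)); b=blob(bl,uv,28)
    e=cv2.fitEllipse(b); print(n,e,pt(n,[e[0]],4),pt(n,[e[0]],10))
```

```text
[ 606.40767376 -276.25803176   89.83640448] [-3.14079630e+00  1.86950766e-03  3.77301306e-02] 0.6001539765635999 [-0.23611696 -0.92633952 -1.66367757]
top ((363.6342468261719, 166.72975158691406), (20.28734588623047, 21.486345291137695), 127.8339614868164) [[ 608.07439321 -277.91903641]] [[ 606.87664325 -276.60897026]]
scene ((155.39193725585938, 259.92376708984375), (19.027130126953125, 31.20261573791504), 72.58378601074219) [[ 602.47632332 -278.40901991]] [[ 607.60661165 -276.32794015]]
```

View pics/s9.png

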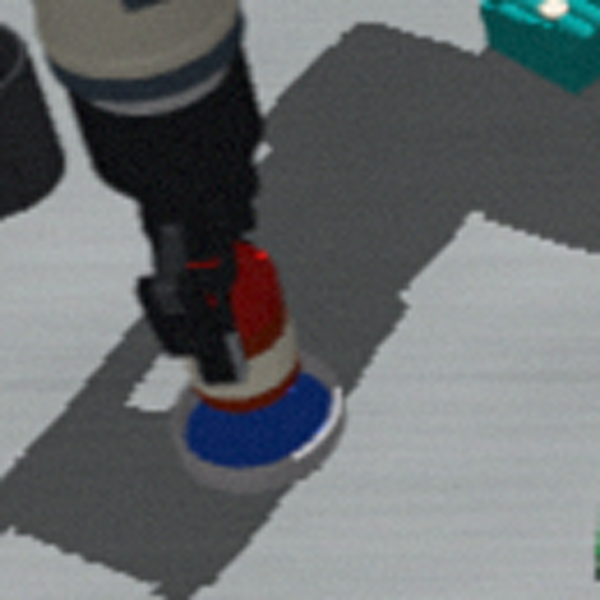

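Picture 11: the jar is upright above the dish at (255,400). Both views put the dish centre at about (607,-276.5), and the TCP is at (606.4,-276.3). Lowering.

Emit:
jog_arm([
  {"gripper": 1, "translation": [0, 0, -0.15], "dr": [0, 0, 0]},
  {"gripper": 1, "translation": [0, 0, -0.1], "dr": [0, 0, 0]},
  {"gripper": 1, "translation": [0, 0, -0.06], "dr": [0, 0, 0]},
  {"gripper": 1, "translation": [0, 0, -0.02], "dr": [0, 0, 0]},
  {"gripper": 1, "translation": [0, 0, -0.01], "dr": [0, 0, 0]},
  {"gripper": 1, "translation": [0, 0, 0], "dr": [0, 0, 0]},
  {"gripper": 1, "translation": [0, 0, 0], "dr": [0, 0, 0]},
])

```text
clock: 20.98
eef_pos: [608.1, -276.5, 56.6]
tcp_rot: [3.141, -0.001, 0.038]
contact_force: [0.4, 0.1, -1.3]
opening: 0.604
```

Emit:
jog_arm([
  {"gripper": 1, "translation": [0, 0, -0.01], "dr": [0, 0, 0]},
  {"gripper": 1, "translation": [0, 0, 0], "dr": [0, 0, 0]},
  {"gripper": 1, "translation": [0, 0, 0], "dr": [0, 0, 0]},
])

```text
clock: 21.23
eef_pos: [608.0, -276.4, 55.4]
tcp_rot: [3.141, -0.0, 0.038]
contact_force: [-0.2, -0.1, -1.8]
opening: 0.599
```

Emit:
jog_arm([
  {"gripper": 1, "translation": [0, 0, -0.008], "dr": [0, 0, 0]},
  {"gripper": 1, "translation": [0, 0, 0], "dr": [0, 0, 0]},
  {"gripper": 1, "translation": [0, 0, 0], "dr": [0, 0, 0]},
])

```text
clock: 21.48
eef_pos: [608.1, -276.5, 55.1]
tcp_rot: [3.141, -0.0, 0.038]
contact_force: [-2.0, 1.5, 5.9]
opening: 0.604
```

Contact felt. Release and rise, then move back out of the way.

Emit:
jog_arm([
  {"gripper": -0.7, "translation": [0, 0, 0], "dr": [0, 0, 0]},
  {"gripper": -0.7, "translation": [0, 0, 0], "dr": [0, 0, 0]},
  {"gripper": -0.7, "translation": [0, 0, 0], "dr": [0, 0, 0]},
  {"gripper": -0.7, "translation": [0, 0, 0], "dr": [0, 0, 0]},
  {"gripper": -0.7, "translation": [0, 0, 0.1], "dr": [0, 0, 0]},
  {"gripper": -0.7, "translation": [0, 0, 0.2], "dr": [0, 0, 0]},
  {"gripper": -0.7, "translation": [0, 0, 0.3], "dr": [0, 0, 0]},
  {"gripper": -0.7, "translation": [0, 0, 0.35], "dr": [0, 0, 0]},
  {"gripper": -0.7, "translation": [0, 0, 0.35], "dr": [0, 0, 0]},
  {"gripper": -0.7, "translation": [0, 0, 0.35], "dr": [0, 0, 0]},
  {"gripper": -0.7, "translation": [0, 0, 0.35], "dr": [0, 0, 0]},
])

```text
clock: 22.4
eef_pos: [607.6, -276.2, 256.9]
tcp_rot: [3.141, -0.0, 0.038]
contact_force: [0.2, 0.3, 0.9]
opening: 0.85
```

Emit:
jog_arm([
  {"gripper": -0.7, "translation": [-0.25, 0, 0], "dr": [0, 0, 0]},
  {"gripper": -0.7, "translation": [-0.25, 0, 0], "dr": [0, 0, 0]},
  {"gripper": -0.7, "translation": [-0.25, 0, 0], "dr": [0, 0, 0]},
  {"gripper": -0.7, "translation": [-0.25, 0, 0], "dr": [0, 0, 0]},
  {"gripper": -0.7, "translation": [-0.25, 0, 0], "dr": [0, 0, 0]},
  {"gripper": -0.7, "translation": [-0.25, 0, 0], "dr": [0, 0, 0]},
  {"gripper": -0.7, "translation": [-0.25, 0, 0], "dr": [0, 0, 0]},
  {"gripper": -0.7, "translation": [-0.25, 0, 0], "dr": [0, 0, 0]},
  {"gripper": -0.7, "translation": [0, 0, 0], "dr": [0, 0, 0]},
  {"gripper": -0.7, "translation": [0, 0, 0], "dr": [0, 0, 0]},
])

```text
clock: 23.23
eef_pos: [407.3, -276.5, 255.3]
tcp_rot: [3.141, -0.001, 0.037]
contact_force: [0.4, 0.4, 0.2]
opening: 0.847
```

Run:
```python
from h import *
a=r.grab_frame("scene");b=r.grab_frame("top")
cv2.imwrite("pics/fin.png",np.vstack([cv2.resize(a[130:310,60:520],(780,305),interpolation=cv2.INTER_CUBIC),cv2.resize(b[120:290,90:480],(660,288),interpolation=cv2.INTER_CUBIC) if 0 else cv2.resize(b[120:260,120:478],(780,295),interpolation=cv2.INTER_CUBIC)]))
# packs in the top view: footprint centres at height 39 against tray poses
hsv=cv2.cvtColor(b,cv2.COLOR_BGR2HSV);red=mask(hsv,(0,120,50),(12,255,255))|mask(hsv,(168,120,50),(180,255,255))
w=mask(hsv,(0,0,170),(180,60,255)); M=cv2.morphologyEx(red|w,cv2.MORPH_CLOSE,np.ones((3,3)))
c=r.calibration("top");T=np.linalg.inv(c["world_from_camera"])
def px(p): q=T[:3,:3]@np.array(p)+T[:3,3]; q=c["mtx"]@q; return q[:2]/q[2]
for p in((642,-45,39),(647,53,39)): print(rect(pt("top",blob(M,px(p),17),39)))
print("jar lid",rect(pt("top",blob(red,px((608,-276,72)),16),72)), r.sense()["eef_pos"])
```

```text
[643.3 -44.8  76.5  49.5  86.7]
[645.9  52.1  75.7  49.3  86.7]
jar lid [ 6.047e+02 -2.750e+02  5.340e+01  5.250e+01 -1.000e-01] [ 408.78104506 -276.72389495  255.13439817]
```

View pics/fin.png

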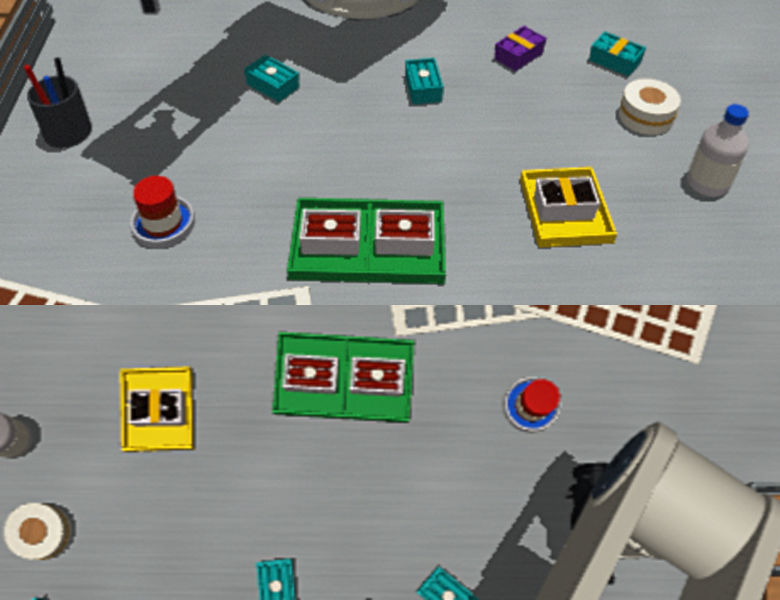

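Picture 12: both packs are flat in the green bays, the jerky is in the yellow tray, and the jar stands upright inside the dish (parallax only). The roll, cup and bottle have not moved. Handing in.

```bash
python3 -c "
from rig import r
print(r.sign_off(), r.sense()['clock'])"
```

```text
the job is handed in; nothing more can be done
the job is handed in; nothing more can be done
```

The sorting is done and handed in at about 23 s of the 96 s allowed. Each sausage pack lies in its own bay of the green tray. The jerky pack is in the yellow tray and the chilli jar stands in the dish. I placed the sausages first, then the jerky, then the jar. Each item was lowered until it touched the floor (about 5–6 N) and only then released.

**Final checks:**
- **Sausage packs:** the top view puts them at (643,-45) and (646,52), turned 86.7°. That is within about 2 mm of the bay centres I aimed for.
- **Jar:** the lid measures at (605,-275), within about 3 mm of the dish centre. In both views it stands upright inside the rim.
- **Jerky pack:** I checked this by eye only. It lies flat inside the yellow tray, label up.
- **Bystanders:** the label roll, pen cup and sanitiser bottle look unmoved in the pictures; I did not measure them.

No check failed. The only disagreements were a few millimetres between the two views, from walls hiding part of the view and from calibration, all well inside the clearances.

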